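# Square up a set of boards and hold a bulldog clip open over its edge

## Robot

A 6-joint arm with a two-finger parallel gripper is mounted at the origin on the work surface; the furniture and walls round the work are solid. World frame = base frame: x ahead of the robot, y to its left, z up, the work surface at z = 0. Lengths are in m, angles in degrees, forces in N, time in s.
With the tool pointing down it reaches from about 0.25 to 0.725 m from the base axis. Payload 9.7 kg.
Tool frame: the origin (TCP) lies at the very end of the fingers, on their centre line; the grasp point (between the pads) lies grasp_offset behind it (grasp_offset is the distance from the TCP to the grasp point, in m); z points along the fingers, y is the line along which they close (so a half turn about z gives the same grasp; the last joint's range is limited). The gripper opens to 85 mm and grips with 20 to 120 N. Pads are 22 mm wide; open, the fingers measure 114 mm over their backs; the gripper's body (76 mm by 85 mm) begins 54 mm behind the grasp point. The pads swing forward as they close: fully open they stand 13 mm farther back than shut.
Start: joints at [-71.62, 4.979, 10.078, 95.1, 0, 90], TCP at [0.173, -0.522, 0.203] pointing down, gripper open.
Joint ranges: [-179.16, 179.16], [-48.56, 103.87], [-65.8, 70.77], [-126.05, 130.52], [-82.76, 87.17], [-180, 180]. Speed limits (degrees/s): [127.2, 127.2, 147.25, 180, 180, 180].

## Interface

Orientations are given as [roll, pitch, yaw] about the fixed x, y, z axes, in that order (R = Rz(yaw) Ry(pitch) Rx(roll)).
In Python, from workcell import get_obs, camera, calibration, job_done, recognise, cut_out, mark_of, grasp_offset gives the robot as it stands.
- The arm moves only by the tool servo_tool, never from a script. Its argument "moves" is a list of rows, each a list of 3 entries, a list of its own where there are three numbers: the turn, a rotation vector about the tool's x, y, z in degrees, then the shift along the tool's x, y, z in m, then the opening in per cent of the stroke, from 0 (shut) to 100 (fully open). In form: [[[ax, ay, az], [x, y, z], claw], ...]. A call has 1 to 12 rows; each row shifts and turns the commanded pose from where the row before left it, along the tool's axes as they then stand; what a row does not reach is not made up. A row lasts 1/10 s, in which the tool goes at most 50 mm and 8.59 degrees, less where a joint would pass 70% of its speed; a pose out of reach is approached as far as the arm can. A call is refused whole if a number of a shift passes 0.05 or a number of a turn 8.59, either way. A call with a gripper value outside its range is refused whole. The fingers move at their own pace and stop on an object; "force" is the grip in N (left out, the last holds). Time passes only in rows, so rows that do not move let the fingers close. It gives the time, the measured TCP pose, the force, the opening and the grip force at its end, in the units of the state.
- get_obs(): the state, without advancing time (a new reading comes with each control period).
- camera(name): name is "side" or "top"; returns (picture, depth): 400x640x3 uint8, red, green, blue; 400x640 float32, m along the optical axis (not along the pixel's ray), 0 where there is no reading.
- calibration(name): a dict with "camera_matrix" (3x3 intrinsics, pixels), "R" (3x3) and "t" (3): a world point X has camera coordinates R X + t. Camera axes: x right, y down, z forward; pixel columns grow to the right and rows downward; lengths in m; the calibration is good to about 2 mm. A picture is of the moment at which its call begins. calibration takes no time and is no camera call.
- job_done(): hands the job in; it is judged then, once.
Trained networks look in the newest picture that a camera, given by its name, has taken for a name from the list of things; names that differ only in an ending like _2 or _b are one class to them, and where a whole thing is asked for, a point or a joint stands for the part that bears it (a point fixed in the world has none). Each returns a list of dicts, best first, with "score" (0 to 1); they miss things now and then, are a little off and sometimes report something else, mostly with a low value. They report only what shows in the picture. A call takes as long as a camera call. They do not tell look-alikes from the thing itself.
- recognise(name, camera): "xyz" ([x, y, z] in m, in the coordinates of the camera as it stood for that picture, good to about 4 mm: the middle of the surface that is visible of it).
- cut_out(name, camera): "mask" (400x640 bool, what is visible of it).
- mark_of(name, camera): "xyz" ([x, y, z] in m, in the coordinates of the camera as it stood for that picture, good to about 4 mm: a listed point, or the origin of a listed thing).
The state is a dict: "time": time; "q": joint angles; "qd": joint speeds; "joint_efforts": joint torques, N m; "ee_pos": TCP position; "tcp_rot": TCP orientation; "wrist_force": force on the tool from outside, world axes, zero at the start; "torque": the same for the moment, N m; "opening": finger opening in m; "grasp_force": force on a finger pad.
Only numpy, scipy, OpenCV 4.12 (cv2) and the standard library are available. Lean on these libraries where they do the work, as an engineer would, in place of code of your own. Each camera call takes 0.05 s, during which the arm holds its last target. There are 200 camera calls.

## Task

Three stiff boards stand on edge in the collating stand, sticking out unevenly: push them home so that all three sit flush against the stand's end stop. Then take the big bulldog clip off the top edge of the little desk sign, squeeze its handles so that the jaws gape wide, and bring it down astride the middle of the boards' top edge, one jaw well down on either side of the whole set. Finish while still holding it there, squeezed wide open and touching neither boards nor stand, because I have yet to slip a cover strip in before it may bite; leave everything else on the desk where it is.

Things in the scene. Friction and masses are not known exactly. Their poses are not given: they have to be found in the camera images.
- stand: fixed collating stand; origin at desk level under the middle of its 15 mm wide channel, which runs along its y. Grey base 8 mm thick, 78 mm in x, y = -121 to 85 mm. Two aluminium side walls, y = -50 to 74 mm, outer faces at x = -10.5 and 10.5 mm, tops 73 mm above the desk. The -y end is open. A board that is home has its origin at y = 0, z = 8 mm, its free end at y = -74 mm, its top at z = 113 mm
- stop (a point): middle of the inner face of the stand's end stop, an upright aluminium plate 50 mm wide and 80 mm high that closes the channel's +y end (at y = 74 mm in the stand's frame, 44 mm above the desk)
- board_near: outer board at the stand's -x side, brown cardboard: 148 mm wide (its y), 105 mm high (its z), 4 mm thick (its x), 60 g, on edge in the stand, origin at the centre of its underside. At the start it sticks out of the open -y end by 2 to 42 mm more than when home
- board_mid: middle board, a white pack of leaves: 148 mm wide (its y), 105 mm high (its z), 4 mm thick (its x), 60 g, on edge in the stand, origin at the centre of its underside. At the start it sticks out of the open -y end by 2 to 42 mm more than when home
- board_far: outer board at the stand's +x side, brown cardboard: 148 mm wide (its y), 105 mm high (its z), 4 mm thick (its x), 60 g, on edge in the stand, origin at the centre of its underside. At the start it sticks out of the open -y end by 2 to 42 mm more than when home
- sign: small blank white desk sign, fixed: dark base 62 mm (x) by 110 mm (y), upright white panel 100 mm wide (y) and 3 mm thick (x), top edge 85 mm above the desk. Origin at desk level under the middle of the panel. The clip is parked on the panel's top edge
- clip: steel bulldog clip, about 65 g, mouth down, 68 mm wide along y (hinge axis), 64 mm tall; the frame turns with its -x half. As parked the origin lies midway between the two lips at their lower edge, 10 mm below the panel's top, z up. Grip it from above with the fingers closing along its x, a pad on each handle roll. The spring pushes back with about 7 N at each roll when shut, 12 N when wide open
- clip_jaw (a joint): angle between the clip's halves, rad: 0 as parked on the 3 mm panel, -0.08 shut, 0.85 at the stop. Squeezing the rolls opens it: 64 mm over the rolls' outsides is 0 rad, 53 mm 0.35, 48 mm 0.5, 42 mm 0.69, 38 mm 0.8. Clear width between the lips: 3 mm at 0, 20 mm at 0.5, 26 mm at 0.69, 29 mm at 0.8 rad
- clip_hinge (a point): middle of the hinge axis, 34 mm from the lips; its 10 mm thick barrel is the roof of the mouth. The roll axes are 27 mm above it at 0 rad, 35 mm at 0.69, 36 mm at 0.8, so a clip held by its rolls hangs lower as it opens; the lips are 34 mm below it at 0 rad, 31 mm at 0.8
- roll_a (a point): middle of the axis of the -x handle's end, a smooth round steel roll 6 mm thick and 38 mm long (along y); as parked 61 mm above the lips and 29 mm to -x of the middle
- roll_b (a point): the same on the +x handle, 29 mm to +x of the middle
- lip_a (a point): middle of the lower edge of the -x jaw's lip, a 3 mm thick roll 66 mm long
- lip_b (a point): the same on the +x jaw
- clip_tin: bystander: round open grey tin of paper clips, 70x70x24 mm, origin under its centre
- stapler: bystander: blue stapler, 34x140x53 mm, origin under its centre
- eraser: bystander: blue and white eraser, 20x42x12 mm, origin under its centre, lying between stand and sign
- binder_clip: bystander: small black folding clip, 32x38x36 mm, origin under its centre; not the one to use
- glue_stick: bystander: standing glue stick, 24x24x92 mm, origin under its centre
- mug: bystander: white mug, 92x127x95 mm, origin under its centre
- green_bottle: bystander: small green bottle, 30x30x78 mm, origin under its centre
Mind the look-alikes: they are no part of the job. There is more than one size of the clip; the job needs the largest.

How it is judged:
By the outcome, as a careful person would: the job done as asked, in the order asked, and still so for the second after the job is handed in, while the arm keeps its last pose, push and grip.
It also fails if it takes over 45 s, if anything falls off the work surface, if the arm or the gripper's body presses on something with over 40 N, if the wrist force passes 120 N, or if a joint passes its speed limit or range.

## Working session

There is one attempt and no reset: what is moved stays moved. The work goes in short steps, Python scripts to look and compute and a tool call to move; the robot and the scene stay as the last step left them, time stands still between calls to the robot, and variables do not carry over. Pictures are saved under pics/ and viewed, at most 10 in all, crops included, and the job is handed in when it is done.

Besides the shell and the picture viewer there is one more tool, called after "Request:" by a JSON object that holds its "name" and its "arguments". servo_tool: Moves the arm, as the interface text tells. Its arguments: {"type":"object","properties":{"moves":{"type":"array"},"force":{"type":"number"}},"required":["moves"]}

```bash
mkdir -p pics
cat > h.py <<'E'
import numpy as np, cv2
from workcell import *
def w(p,c):
    k=calibration(c); return k["R"].T@(np.array(p)-k["t"])
def cloud(d,c):
    k=calibration(c);K=k["camera_matrix"];v,u=np.indices(d.shape)
    P=np.stack([(u-K[0,2])/K[0,0]*d,(v-K[1,2])/K[1,1]*d,d],-1)
    return (P-k["t"])@k["R"]
def save(im,n): cv2.imwrite("pics/"+n,im[...,::-1])
E
python3 - <<'E'
from h import *
np.set_printoptions(precision=4,suppress=True)
ims=[]
for c in("top","side"):
    im,d=camera(c); save(im,c+"0.png"); np.save(c+"0.npy",d)
    k=calibration(c);print(c,"campos",-k["R"].T@k["t"],"axis",k["R"][2])
    for n in("stand","stop","board_near","board_mid","board_far","sign","clip","clip_hinge","roll_a","roll_b","lip_a","lip_b"):
        print(n,[(round(r["score"],2),w(r["xyz"],c)) for r in mark_of(n,c)[:3]])
print(grasp_offset, get_obs())
E
```

```text
top campos [0.3361 0.0433 1.1393] axis [ 0.1937  0.003  -0.9811]
stand [(0.43, array([ 0.5612, -0.1651,  0.0107]))]
stop [(0.86, array([ 0.5827, -0.0726,  0.0428])), (0.23, array([0.3835, 0.1107, 0.0002]))]
board_near [(0.94, array([ 0.5553, -0.1533,  0.0093]))]
board_mid [(0.5, array([ 0.5544, -0.1849,  0.0057]))]
board_far [(0.59, array([ 0.5619, -0.1685,  0.0065]))]
sign [(0.68, array([ 0.5464,  0.1355, -0.0006])), (0.34, array([ 0.56  ,  0.0311, -0.0013]))]
clip [(0.8, array([0.5504, 0.1366, 0.0763])), (0.7, array([0.6399, 0.1763, 0.0041])), (0.51, array([0.4218, 0.2121, 0.0034]))]
clip_hinge [(0.9, array([0.5444, 0.1321, 0.1116])), (0.52, array([0.4254, 0.2106, 0.022 ])), (0.47, array([0.6367, 0.1791, 0.0246]))]
roll_a [(0.84, array([0.515 , 0.1337, 0.1291])), (0.65, array([0.6413, 0.1575, 0.0438])), (0.61, array([0.4074, 0.2066, 0.0417]))]
roll_b [(0.84, array([0.515 , 0.1337, 0.1291])), (0.65, array([0.6413, 0.1575, 0.0438])), (0.61, array([0.4074, 0.2066, 0.0417]))]
lip_a [(0.86, array([0.5464, 0.1367, 0.0782])), (0.83, array([0.5479, 0.1352, 0.0753])), (0.61, array([0.6425, 
[... 1213 characters left out ...]
.4241,  0.2133, -0.0013])), (0.7, array([0.5456, 0.1362, 0.0777]))]
lip_b [(0.81, array([ 0.6407,  0.175 , -0.0004])), (0.72, array([ 0.4241,  0.2133, -0.0013])), (0.7, array([0.5456, 0.1362, 0.0777]))]
0.0187 {'time': 1.3, 'q': array([-71.6196,   4.9795,  10.0773,  95.0995,  -0.0015,  90.0003]), 'qd': array([-0.0098,  0.0637, -0.0187,  0.1217,  0.0687,  0.0684]), 'joint_efforts': array([  0.0016, -52.0097,  46.4864,   0.0018,   0.    ,  -0.    ]), 'ee_pos': array([ 0.1734, -0.5219,  0.2027]), 'tcp_rot': array([-179.9983,    0.0015,   18.3801]), 'wrist_force': array([ 0.1607,  0.2781, -1.1247]), 'torque': array([ 0.0953, -0.0428, -0.0042]), 'grasp_force': 0.0, 'opening': 0.08542608241846847}
```

View pictures.

View pics/top0.png

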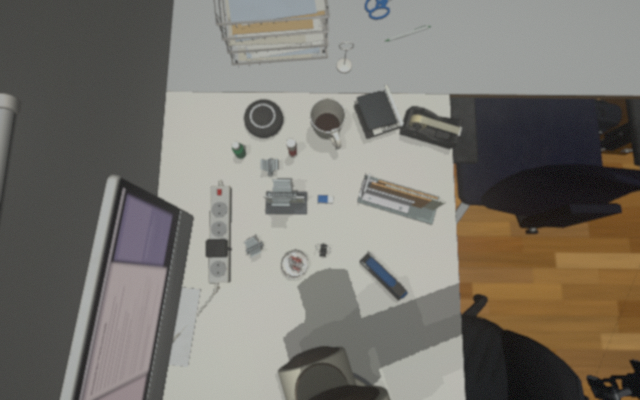

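View pics/side0.png

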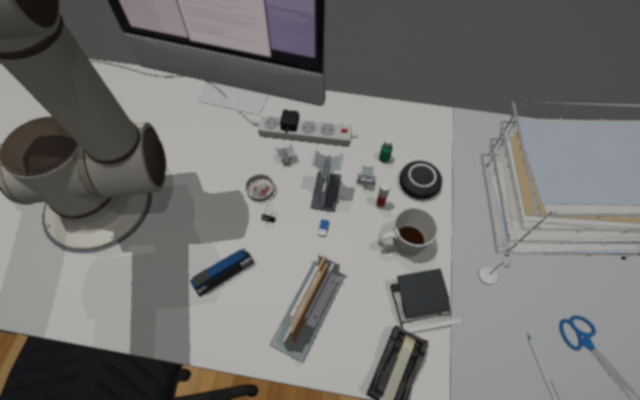

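Run:
```python
from h import *
np.set_printoptions(precision=4,suppress=True)
for c in("top","side"):
    P=cloud(np.load(c+"0.npy"),c)
    def rect(m,n):
        q=P[m][:,:2].astype(np.float32)
        if len(q)<10: print(c,n,len(q));return
        r=cv2.minAreaRect(q); print(c,n,len(q),"c",np.array(r[0]),"size",np.array(r[1]),r[2],"z",np.median(P[m][:,2]))
        mu=q.mean(0);_,_,V=np.linalg.svd(q-mu,full_matrices=False);print("   dir deg",np.degrees(np.arctan2(V[0][1],V[0][0])))
    x,y,z=P[...,0],P[...,1],P[...,2]
    S=(x>.5)&(x<.64)&(y>-.29)&(y<-.04)
    rect(S&(z>.105)&(z<.12),"board tops"); rect(S&(z>.066)&(z<.078),"walls"); rect(S&(z>.080)&(z<.09),"stop top"); rect(S&(z>.004)&(z<.012),"base")
    G=(x>.49)&(x<.61)&(y>.06)&(y<.21)
    rect(G&(z>.125)&(z<.15),"rolls"); rect(G&(z>.08)&(z<.089),"panel top"); rect(G&(z>.125)&(x<.535),"rollA");rect(G&(z>.125)&(x>.555),"rollB")
    # board ends: rows along tops
```

```text
top board tops 397 c [ 0.5546 -0.168 ] size [0.1809 0.0156] 72.82315063476562 z 0.11284845133102203
   dir deg 73.95492
top walls 194 c [ 0.5448 -0.1553] size [0.1916 0.0461] 66.65947723388672 z 0.07262768491214469
   dir deg 72.21918
top stop top 96 c [ 0.5658 -0.1631] size [0.1908 0.0435] 78.3399429321289 z 0.08397292654141139
   dir deg 73.2661
top base 917 c [ 0.5698 -0.1651] size [0.2474 0.1379] 89.69062805175781 z 0.008598276285858878
   dir deg -104.11166
top rolls 231 c [0.5453 0.1364] size [0.043  0.0638] 89.02617645263672 z 0.13329243369707816
   dir deg 179.45793
top panel top 26 c [0.5474 0.1332] size [0.0962 0.0084] 89.35204315185547 z 0.0856976299394771
   dir deg 90.111015
top rollA 94 c [0.5219 0.1362] size [0.042  0.0174] 88.40760803222656 z 0.13388122665658367
   dir deg -92.365295
top rollB 137 c [0.5674 0.1361] size [0.0432 0.0198] 89.48199462890625 z 0.13222050645747163
   dir deg -92.20795
side board tops 603 c [ 0.5565 -0.1694] size [0.1792 0.0142] 73.45693969726562 z 0.1129907781880292
   dir deg -106.04126
side walls 275 c [ 0.5699 -0.1647] size [0.1915 0.0492] 80.48892974853516 z 0.07254046742784079
   dir deg -105.91033
side stop top 89 c [ 0.5696 -0.1649] size [0.1915 0.0482] 80.4065933227539 z 0.08381981345321025
   dir deg -105.874756
side base 1925 c [ 0.5675 -0.1658] size [0.25   0.1307] 86.73356628417969 z 0.008730721070092836
   dir deg -107.32912
side rolls 224 c [0.5469 0.1351] size [0.0634 0.043 ] 0.15770529210567474 z 0.13305711676554907
   dir deg 0.4079041
side panel top 52 c [0.5459 0.1252] size [0.0119 0.0843] 2.5432608127593994 z 0.08488828460215125
   dir deg -89.731125
side rollA 118 c [0.5235 0.1351] size [0.0165 0.0417] 0.05828876420855522 z 0.1329304782249517
   dir deg -91.802185
side rollB 106 c [0.5706 0.1351] size [0.0165 0.0429] 2.1205198764801025 z 0.13365031710932967
   dir deg -88.32111
```

Request:
{"name": "servo_tool", "arguments": {"moves": [[[0,0,0],[0.0406,-0.0115,0],0],[[0,0,0],[0.0406,-0.0115,0],0],[[0,0,0],[0.0406,-0.0115,0],0],[[0,0,0],[0.0406,-0.0115,0],0],[[0,0,0],[0.0406,-0.0115,0],0],[[0,0,0],[0.0406,-0.0115,0],0],[[0,0,0],[0.0406,-0.0115,0],0],[[0,0,0],[0.0406,-0.0115,0],0],[[0,0,0],[0.0406,-0.0115,0],0],[[0,0,0],[0.0406,-0.0115,0],0],[[0,0,-8],[0,0,0],0],[[0,0,-8],[0,0,0],0]], "force": 40}}

```text
time: 2.5
ee_pos: [0.5235, -0.2836, 0.2021]
tcp_rot: [-180.0, 0.0, 34.8]
wrist_force: [-0.1, -0.5, -0.3]
opening: 0.0005
grasp_force: 0.0
```

Request:
{"name": "servo_tool", "arguments": {"moves": [[[0,0,-8],[0,0,0],0],[[0,0,-8],[0,0,0],0],[[0,0,-8],[0,0,0],0],[[0,0,-8],[0,0,0],0],[[0,0,-8],[0,0,0],0],[[0,0,0],[0,0,0],0]]}}

```text
time: 3.1
ee_pos: [0.5224, -0.2848, 0.2027]
tcp_rot: [-180.0, -0.0, 74.5]
wrist_force: [0.3, 0.9, 0.1]
opening: -0.0
grasp_force: 0.0
```

Run:
```python
from h import *
np.set_printoptions(precision=4,suppress=True)
o=get_obs();print(o["ee_pos"],o["tcp_rot"],o["opening"],o["wrist_force"],o["time"]);import workcell;print(workcell.grasp_offset)
e=np.array([.2756,.9613]);n=np.array([.9613,-.2756]);O=np.array([.5636,-.143])
for c,yw in(("top",0),("side",0)):
    im,d=camera(c);P=cloud(d,c)
    Q=P.copy();Q[...,0]=(P[...,:2]-O)@n;Q[...,1]=(P[...,:2]-O)@e
    x,y,z=Q[...,0],Q[...,1],Q[...,2]
    B=(abs(x)<.03)&(z>.105)&(z<.118)&(y>-.13)&(y<.08)
    q=Q[B]
    # centreline fit
    pf=np.polyfit(q[:,1],q[:,0],1);print(c,"boards line x=",pf,"x range",np.percentile(q[:,0],[2,50,98]))
    for a in np.arange(-10,12,2):
        s=q[(q[:,0]-np.polyval([pf[0],0],q[:,1])>=a*1e-3)&(q[:,0]-np.polyval([pf[0],0],q[:,1])<(a+2)*1e-3)]
        if len(s)>5: print(a,len(s),s[:,1].min(),s[:,1].max())
    s=Q[(abs(x)<.03)&(z>.077)&(z<.084)&(y>.06)&(y<.09)];print("stop",len(s),s.min(0) if len(s) else 0,s.max(0) if len(s) else 0)
    s=Q[(abs(x)<.02)&(z>.068)&(z<.076)&(y>-.06)&(y<.07)];print("walls",len(s),np.percentile(s,[2,50,98],axis=0))
    s=Q[(abs(x)<.06)&(abs(y)<.15)&(z>.005)&(z<.012)];print("base",np.percentile(s,[1,99],axis=0))
    # tool finger
    T=(abs(P[...,0]-o["ee_pos"][0])<.06)&(abs(P[...,1]-o["ee_pos"][1])<.06)&(z>.15)&(z<.3);print("tool low",np.sort(z[T])[:5] if T.any() else None)
    k=cv2.resize(im[140:290,330:470] if c=="top" else im[230:370,250:390],None,fx=4,fy=4);save(k,c+"1.png")
```

```text
[ 0.5224 -0.2848  0.2027] [-179.9958   -0.002    74.5005] -3.89655254506447e-05 [0.2561 0.9269 0.1203] 3.1
0.0187
top boards line x= [ 0.0002 -0.0024] x range [-0.0089 -0.0027  0.0051]
-10 40 -0.08339412604150366 0.053652481560120695
-8 61 -0.08171945065507441 0.062097943235836894
-6 61 -0.11606762563570264 0.0641476224481294
-4 63 -0.11503085670064424 0.06273051106630965
-2 42 -0.1178695125610756 0.028329065260310166
0 46 -0.09624437866272842 0.04841933762232013
2 53 -0.09152504354603472 0.049614138026793535
4 29 -0.09394113077850325 0.04788526805288463
stop 31 [-0.0258  0.0645  0.077 ] [0.0217 0.0756 0.0834]
walls 131 [[-0.0149 -0.0503  0.0685]
 [-0.0102  0.022   0.0729]
 [ 0.0121  0.0677  0.0758]]
base [[-0.0498 -0.1231  0.0052]
 [ 0.051   0.1454  0.0119]]
tool low [0.2331 0.2346 0.2354 0.2354 0.2359]
side boards line x= [-0.0221  0.0013] x range [-0.0055  0.0018  0.0076]
-6 44 -0.04069856886772148 0.05917356740454342
-4 67 -0.09558245984543877 0.06146045747726001
-2 91 -0.10136157195213723 0.062124275302427596
0 72 -0.095527747976389 0.059454145768755864
2 72 -0.09785325384400688 0.029926977673232262
4 74 -0.09693018654810522 0.047841612560918075
6 49 -0.045614937856190634 0.050550596810230546
8 15 0.01797252909520226 0.04930678603615244
stop 50 [-0.0228  0.0615  0.077 ] [0.0256 0.0755 0.083 ]
walls 168 [[ 0.0066 -0.0515  0.0685]
 [ 0.0108  0.004   0.0726]
 [ 0.0139  0.0668  0.0757]]
base [[-0.0505 -0.1125  0.0053]
 [ 0.0397  0.1452  0.0119]]
tool low [0.2791 0.2811 0.2829 0.283  0.2843]
```

Request:
{"name": "servo_tool", "arguments": {"moves": [[[0,0,0.5],[0,0,0.045],0],[[0,0,0],[0,0,0.045],0],[[0,0,0],[0,0,0.035],0],[[0,0,0],[0,0,0.02],0],[[0,0,0],[0.01,0,0],0],[[0,0,0],[0.01,0,0],0],[[0,0,0],[0.008,0,0],0],[[0,0,0],[0.008,0,0],0],[[0,0,0],[0.007,0,0],0],[[0,0,0],[0.006,0,0],0],[[0,0,0],[0.005,0,0],0],[[0,0,0],[0.003,0,0],0]]}}

```text
time: 4.4
ee_pos: [0.5385, -0.2299, 0.058]
tcp_rot: [180.0, 0.0, 73.9]
wrist_force: [-0.1, -2.9, 2.6]
opening: 0.0003
grasp_force: 1.4
```

Request:
{"name": "servo_tool", "arguments": {"moves": [[[0,0,0],[0.001,0,0],0],[[0,0,0],[0.001,0,0],0]]}}

```text
time: 4.6
ee_pos: [0.5388, -0.2283, 0.0578]
tcp_rot: [180.0, 0.0, 73.9]
wrist_force: [-0.7, -2.7, 1.7]
opening: -0.0002
grasp_force: 1.4
```

Request:
{"name": "servo_tool", "arguments": {"moves": [[[0,0,0],[0.001,0,0],0],[[0,0,0],[0.001,0,0],0],[[0,0,0],[0.001,0,0],0]]}}

```text
time: 4.9
ee_pos: [0.5397, -0.2276, 0.0588]
tcp_rot: [179.9, 0.2, 73.8]
wrist_force: [-4.5, -16.3, 8.2]
opening: -0.0001
grasp_force: 7.9
```

Request:
{"name": "servo_tool", "arguments": {"moves": [[[0,0,0],[0.001,0,0],0],[[0,0,0],[0,0,0],0]]}}

```text
time: 5.1
ee_pos: [0.54, -0.2274, 0.0593]
tcp_rot: [179.8, 0.3, 73.7]
wrist_force: [-3.7, -15.8, 9.2]
opening: 0.0001
grasp_force: 8.2
```

Request:
{"name": "servo_tool", "arguments": {"moves": [[[0,0,0],[0.001,0,0],0],[[0,0,0],[0,0,0],0],[[0,0,0],[-0.004,0,0],0],[[0,0,0],[-0.015,0,0],0],[[0,0,0],[-0.02,0,0],0],[[0,0,0],[-0.025,0,0],0],[[0,0,0],[-0.03,0,0],0]]}}

```text
time: 5.8
ee_pos: [0.5136, -0.3141, 0.0571]
tcp_rot: [-180.0, -0.1, 73.9]
wrist_force: [0.7, -0.0, -0.3]
opening: 0.0001
grasp_force: 0.0
```

```bash
python3 - <<'E'
from h import *
np.set_printoptions(precision=4,suppress=True)
o=get_obs();print(o["ee_pos"],o["tcp_rot"],o["wrist_force"],o["time"])
e=np.array([.2756,.9613]);n=np.array([.9613,-.2756]);O=np.array([.5636,-.143])
for c in("top","side"):
    im,d=camera(c);P=cloud(d,c)
    Q=P.copy();Q[...,0]=(P[...,:2]-O)@n;Q[...,1]=(P[...,:2]-O)@e
    x,y,z=Q[...,0],Q[...,1],Q[...,2]
    q=Q[(abs(x)<.03)&(z>.107)&(z<.118)&(y>-.13)&(y<.1)]
    print(c,"x range",np.percentile(q[:,0],[2,50,98]))
    for a in np.arange(-10,12,2):
        s=q[(q[:,0]>=a*1e-3)&(q[:,0]<(a+2)*1e-3)]
        if len(s)>5: print(a,len(s),s[:,1].min(),s[:,1].max())
    k=im[140:290,330:470] if c=="top" else im[230:370,250:390]
    save(cv2.resize(k,None,fx=4,fy=4,interpolation=cv2.INTER_CUBIC),c+"2.png")
E
python3 -c "
import cv2,numpy as np
a=cv2.resize(cv2.imread('pics/top2.png'),(400,400));b=cv2.resize(cv2.imread('pics/side2.png'),(400,400));cv2.imwrite('pics/both2.png',np.hstack([a,b]))"
```

```text
[ 0.5136 -0.3141  0.0571] [-179.9532   -0.0647   73.9494] [ 0.6585 -0.0052 -0.2743] 5.8
top x range [-0.0084 -0.0021  0.0052]
-10 23 -0.07537009456663091 0.04184264302466325
-8 65 -0.07628091347594915 0.06973286414658607
-6 42 -0.07141750140323909 0.06727393374956236
-4 55 -0.07625410294918017 0.07032794577003154
-2 53 -0.07623974056697386 0.07092551566650639
0 37 -0.07518495156368364 0.06635684552886653
2 62 -0.07246827513181579 0.06925136843559354
4 28 -0.07682050294879053 0.06998798329237974
side x range [-0.0056  0.0012  0.0074]
-6 63 -0.06385760320703232 0.06613420962892722
-4 70 -0.06433778706760773 0.06944009301597101
-2 66 -0.06635417965622385 0.07010986822139617
0 79 -0.06750786147783026 0.0705886357201753
2 73 -0.06799600500748407 0.07046101474062223
4 68 -0.06972720219526095 0.06793481118120928
6 68 -0.06834316109122172 0.06980903195982698
```

View pics/both2.png

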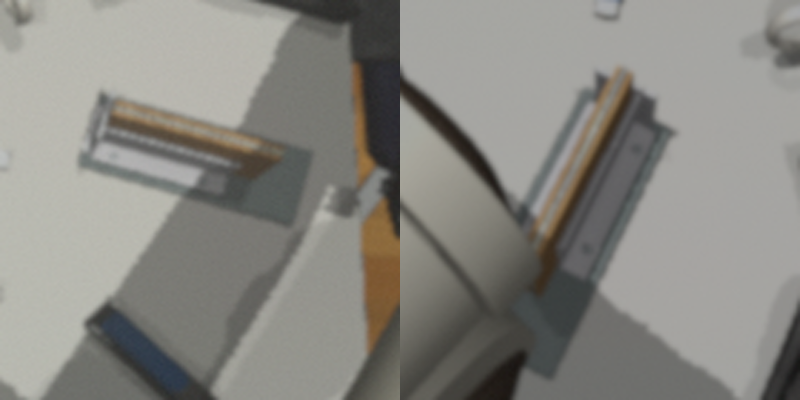

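Request:
{"name": "servo_tool", "arguments": {"moves": [[[0,0,0],[-0.005,0,-0.045],50],[[0,0,0],[0,0,-0.045],100],[[0,0,0],[0,0,-0.045],100],[[0,0,0],[0,0,-0.045],100],[[0,0,0],[0.0446,-0.0093,0],100],[[0,0,0],[0.0446,-0.0093,0],100],[[0,0,0],[0.0446,-0.0093,0],100],[[0,0,0],[0.0446,-0.0093,0],100],[[0,0,0],[0.0446,-0.0093,0],100],[[0,0,0],[0.0446,-0.0093,0],100],[[0,0,0],[0.0446,-0.0093,0],100],[[0,0,0],[0.0446,-0.0093,0],100]]}}

```text
time: 7.1
ee_pos: [0.5399, 0.0471, 0.2374]
tcp_rot: [-180.0, -0.0, 73.9]
wrist_force: [1.2, -0.9, 0.6]
opening: 0.0852
grasp_force: 0.0
```

Request:
{"name": "servo_tool", "arguments": {"moves": [[[0,0,0],[0.0446,-0.0093,0],100],[[0,0,0],[0.0446,-0.0093,0],100],[[0,0,-8],[0,0,0],100],[[0,0,-8],[0,0,0],100],[[0,0,0],[0,0,0.02],100],[[0,0,0],[0,0,0],100]]}}

```text
time: 7.7
ee_pos: [0.5463, 0.1361, 0.2152]
tcp_rot: [-179.8, 0.0, 89.9]
wrist_force: [-0.2, -0.1, -0.3]
opening: 0.0854
grasp_force: 0.0
```

Run:
```python
from h import *
np.set_printoptions(precision=4,suppress=True)
o=get_obs();print(o["ee_pos"],o["tcp_rot"],o["opening"],o["wrist_force"],o["time"])
for c in("top","side"):
    im,d=camera(c);P=cloud(d,c);x,y,z=np.moveaxis(P,-1,0)
    for n in("clip_hinge","roll_a"): print(n,[(round(r["score"],2),w(r["xyz"],c)) for r in mark_of(n,c)[:3]])
    if c=="side":
        G=(abs(x-.546)<.045)&(abs(y-.1355)<.03)
        for a in np.arange(-.065,.066,.005):
            s=P[(abs(y-.125)<.03)&(x>.546+a)&(x<.551+a)&(z>.1)&(z<.3)]
            if len(s)>3: print(round(a,3),len(s),np.round(np.sort(s[:,2])[[0,1,2,-1]],3), s[np.argsort(s[:,2])[:3],1].round(3))
    K=calibration(c);p=K["camera_matrix"]@(K["R"]@np.array([.546,.1355,.16])+K["t"]);u,v=(p[:2]/p[2]).astype(int)
    save(cv2.resize(im[max(v-60,0):v+60,u-60:u+60],(400,400),interpolation=cv2.INTER_CUBIC),c+"3.png")
a,b=[cv2.imread(f"pics/{c}3.png") for c in("top","side")];cv2.imwrite("pics/both3.png",np.hstack([a,b]))
```

```text
[0.5463 0.1361 0.2152] [-179.7689    0.0217   89.9031] 0.08541891783623498 [-0.1689 -0.1335 -0.3115] 7.7
clip_hinge []
roll_a []
clip_hinge [(0.8, array([0.6421, 0.1809, 0.0286])), (0.77, array([0.5486, 0.1323, 0.1122])), (0.38, array([0.6805, 0.2564, 0.0012]))]
roll_a [(0.63, array([0.5163, 0.1351, 0.1381])), (0.6, array([0.41  , 0.2027, 0.0417])), (0.55, array([0.5727, 0.1372, 0.1314]))]
-0.055 18 [0.269 0.272 0.274 0.294] [0.13  0.129 0.128]
-0.05 23 [0.265 0.266 0.269 0.299] [0.131 0.126 0.13 ]
-0.045 64 [0.26  0.262 0.263 0.299] [0.145 0.133 0.145]
-0.035 6 [0.136 0.136 0.137 0.14 ] [0.117 0.145 0.133]
-0.03 40 [0.134 0.134 0.134 0.143] [0.151 0.128 0.117]
-0.025 35 [0.13  0.13  0.13  0.135] [0.126 0.123 0.137]
-0.02 35 [0.122 0.124 0.125 0.132] [0.135 0.123 0.144]
-0.015 39 [0.118 0.12  0.12  0.126] [0.125 0.132 0.127]
-0.01 52 [0.1   0.104 0.104 0.121] [0.102 0.105 0.103]
-0.005 31 [0.109 0.11  0.11  0.116] [0.15  0.135 0.132]
-0.0 45 [0.109 0.11  0.11  0.118] [0.103 0.114 0.139]
0.005 36 [0.1   0.101 0.103 0.118] [0.111 0.113 0.103]
0.01 34 [0.1   0.117 0.117 0.124] [0.122 0.141 0.132]
0.015 30 [0.122 0.123 0.124 0.129] [0.144 0.113 0.151]
0.02 31 [0.127 0.127 0.128 0.135] [0.138 0.141 0.127]
0.025 33 [0.132 0.132 0.133 0.142] [0.133 0.149 0.146]
0.03 20 [0.137 0.137 0.138 0.142] [0.145 0.114 0.127]
0.045 33 [0.265 0.265 0.267 0.298] [0.126 0.125 0.125]
0.05 30 [0.263 0.266 0.267 0.298] [0.125 0.125 0.13 ]
0.055 19 [0.27  0.273 0.273 0.298] [0.128 0.129 0.128]
```

View pics/both3.png

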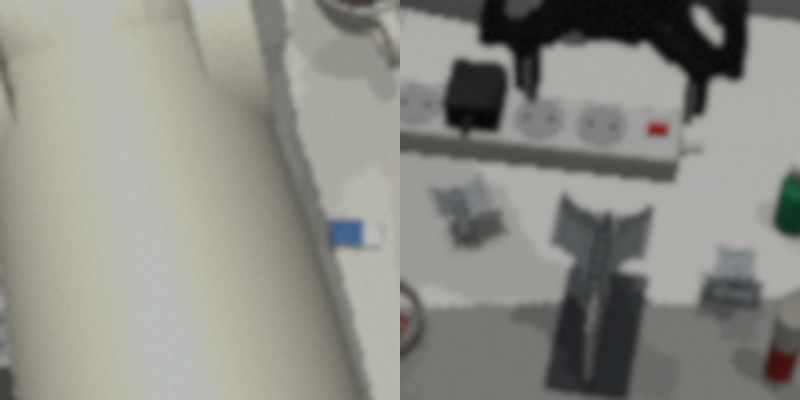

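Run:
```python
from h import *
np.set_printoptions(precision=4,suppress=True)
c="side";im,d=camera(c);P=cloud(d,c)
K=calibration(c)
def px(X):
    p=K["camera_matrix"]@(K["R"]@np.array(X)+K["t"]);return p[:2]/p[2]
u0,v0=px([.546,.1355,.16]).astype(int);print(u0,v0)
for s in(-1,1):
  for z in(.215,.228,.26):
    print(s,z,(px([.546+s*.048,.125,z])-[u0-60,v0-60])*400/120)
for n in((505,100),(525,60),(527,80),(527,90),(527,97),(695,85),(695,100),(695,112)):
    u=int(u0-60+(n[0]-400)*.3);v=int(v0-60+n[1]*.3);print(n,P[v,u],im[v,u])
```

```text
327 152
-1 0.215 [123.1683 152.3098]
-1 0.228 [122.6408 138.8207]
-1 0.26 [121.2771 103.9467]
1 0.215 [277.9847 174.5771]
1 0.228 [279.6434 161.2875]
1 0.26 [283.9335 126.9147]
(505, 100) [0.444  0.3014 0.0497] [99 99 98]
(525, 60) [0.4999 0.126  0.2966] [43 45 46]
(527, 80) [0.5019 0.1243 0.2823] [49 50 51]
(527, 90) [0.5016 0.1244 0.2737] [66 68 67]
(527, 97) [0.5015 0.1244 0.2678] [94 94 94]
(695, 85) [0.5962 0.1259 0.2969] [43 43 44]
(695, 100) [0.5974 0.1238 0.2857] [44 47 46]
(695, 112) [0.598  0.1288 0.2714] [52 52 53]
```

Request:
{"name": "servo_tool", "arguments": {"moves": [[[0,0,0],[0,0,0],45],[[0,0,0],[0,0,0],45],[[0,0,0],[0,0,0],45],[[0,0,0],[0,0,0],45],[[0,0,0],[0,0,0],45]]}}

```text
time: 8.55
ee_pos: [0.5472, 0.1359, 0.2177]
tcp_rot: [-180.0, -0.0, 89.9]
wrist_force: [-0.2, 1.0, 0.1]
opening: 0.0386
grasp_force: 0.0
```

```bash
cat > tip.py <<'E'
from h import *
np.set_printoptions(precision=4,suppress=True)
def tip(tag):
    o=get_obs();p=o["ee_pos"];print(tag,p,o["opening"],o["time"],o["wrist_force"])
    im,d=camera("side");P=cloud(d,"side");x,y,z=np.moveaxis(P,-1,0)
    for a in np.arange(-.07,.07,.005):
        s=P[(abs(y-p[1])<.025)&(x>p[0]+a)&(x<p[0]+a+.005)&(z>.155)&(z<.33)]
        if len(s)>3: print(round(a,3),len(s),np.sort(s[:,2])[[1,3]].round(3),end="; ")
    K=calibration("side");q=K["camera_matrix"]@(K["R"]@np.array([p[0],p[1],.17])+K["t"]);u,v=(q[:2]/q[2]).astype(int)
    save(cv2.resize(im[max(v-75,0):v+75,u-75:u+75],(600,600),interpolation=cv2.INTER_CUBIC),tag+".png")
E
python3 -c "
from tip import *
tip('half')"
```

```text
half [0.5472 0.1359 0.2177] 0.038566232180874044 8.55 [-0.1706  0.9741  0.059 ]
-0.06 13 [0.317 0.321]; -0.055 28 [0.302 0.306]; -0.05 49 [0.296 0.299]; -0.045 62 [0.295 0.298]; -0.04 33 [0.292 0.295]; -0.035 36 [0.262 0.268]; -0.03 50 [0.256 0.26 ]; -0.025 70 [0.254 0.254]; -0.02 69 [0.251 0.253]; -0.015 9 [0.319 0.324]; -0.01 11 [0.32  0.322]; -0.005 11 [0.321 0.324]; 0.0 10 [0.322 0.325]; 0.005 8 [0.32  0.325]; 0.01 8 [0.321 0.323]; 0.015 16 [0.313 0.317]; 0.02 63 [0.252 0.254]; 0.025 85 [0.254 0.258]; 0.03 62 [0.258 0.26 ]; 0.035 28 [0.291 0.293]; 0.04 37 [0.297 0.302]; 0.045 44 [0.297 0.3  ]; 0.05 33 [0.3   0.301]; 0.055 18 [0.31  0.315];
```

View pics/half.png

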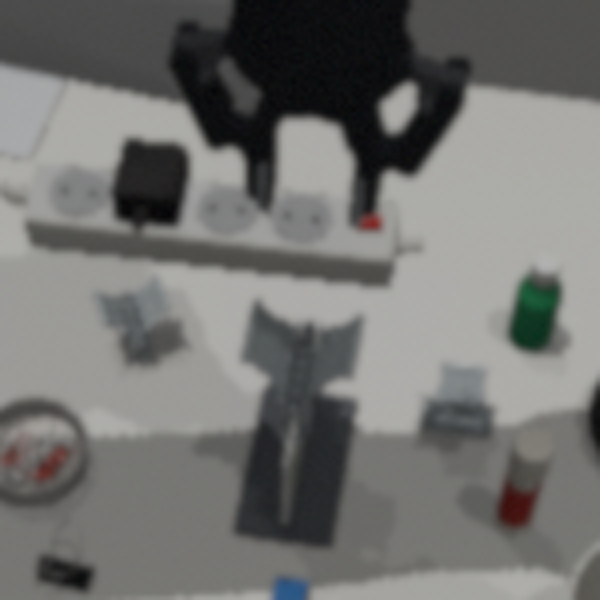

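Request:
{"name": "servo_tool", "arguments": {"moves": [[[0,0,0],[0,0,0],100],[[0,0,0],[0,0,0],100],[[0,0,0],[0,0,0],100],[[0,0,0],[0,0,0],100],[[0,0,0],[0,0,0.03],100],[[0,0,0],[0,0,0.03],100],[[0,0,0],[0,0,0.025],100],[[0,0,0],[0,0,0.02],100],[[0,0,0],[0,0,0.015],100],[[0,0,0],[0,0,0],100]]}}

```text
time: 9.6
ee_pos: [0.5462, 0.1356, 0.0957]
tcp_rot: [-179.8, 0.0, 89.9]
wrist_force: [0.5, -0.3, 0.1]
opening: 0.0853
grasp_force: 0.0
```

```bash
python3 -c "
from tip import *
tip('low')"
```

```text
low [0.5462 0.1356 0.0957] 0.08527161197858293 9.6 [ 0.5058 -0.2767  0.055 ]
-0.07 36 [0.189 0.19 ]; -0.065 65 [0.185 0.188]; -0.06 76 [0.181 0.188]; -0.055 65 [0.158 0.16 ]; -0.05 60 [0.159 0.162]; -0.045 62 [0.157 0.16 ]; -0.04 46 [0.191 0.193]; -0.035 65 [0.2 0.2]; -0.03 71 [0.203 0.206]; -0.025 32 [0.206 0.208]; -0.02 21 [0.213 0.219]; -0.015 17 [0.202 0.204]; -0.01 19 [0.202 0.205]; -0.005 20 [0.2   0.203]; 0.0 13 [0.203 0.206]; 0.005 14 [0.201 0.204]; 0.01 20 [0.199 0.203]; 0.015 20 [0.201 0.214]; 0.02 27 [0.212 0.213]; 0.025 54 [0.205 0.207]; 0.03 109 [0.198 0.199]; 0.035 116 [0.197 0.202]; 0.04 68 [0.159 0.186]; 0.045 66 [0.158 0.163]; 0.05 66 [0.158 0.161]; 0.055 62 [0.161 0.167]; 0.06 66 [0.181 0.187]; 0.065 67 [0.185 0.192]; 0.07 41 [0.187 0.19 ];
```

View pics/low.png

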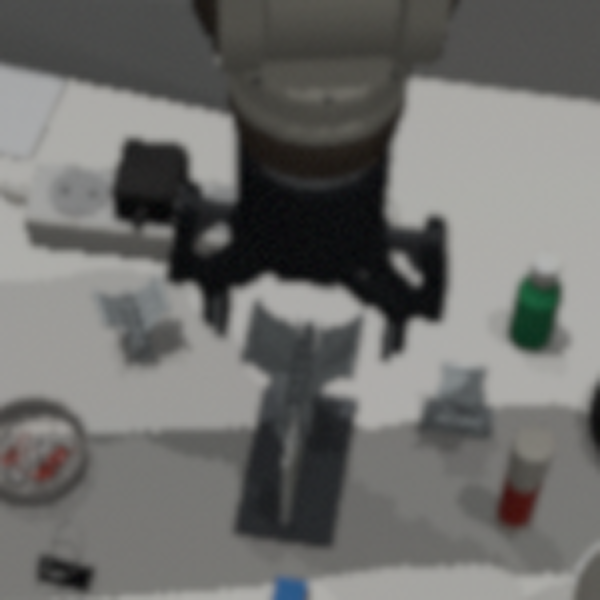

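Run:
```python
from h import *
np.set_printoptions(precision=3,suppress=True)
im,d=camera("side");P=cloud(d,"side");x,y,z=np.moveaxis(P,-1,0)
K=calibration("side");q=K["camera_matrix"]@(K["R"]@np.array([.5462,.1356,.17])+K["t"]);u,v=(q[:2]/q[2]).astype(int)
for n in((213,310),(217,325),(219,333),(395,335),(393,345),(388,354),(258,310),(247,355),(360,322)):
    a=P[v-75+n[1]//4,u-75+n[0]//4];print(n,a,d[v-75+n[1]//4,u-75+n[0]//4])
print(K["camera_matrix"])
print(get_obs()["q"])
```

```text
(213, 310) [0.499 0.125 0.166] 0.8599304
(217, 325) [0.501 0.126 0.15 ] 0.8736594
(219, 333) [0.501 0.125 0.145] 0.87787116
(395, 335) [0.597 0.125 0.168] 0.85066694
(393, 345) [0.598 0.124 0.159] 0.85850674
(388, 354) [0.596 0.125 0.15 ] 0.86625075
(258, 310) [0.519 0.148 0.14 ] 0.8922541
(247, 355) [0.518 0.117 0.141] 0.87662536
(360, 322) [0.577 0.151 0.139] 0.890016
[[398.896   0.    321.392]
 [  0.    398.896 199.664]
 [  0.      0.      1.   ]]
[ 13.944   6.042  -0.312  83.623   0.001 104.064]
```

Request:
{"name": "servo_tool", "arguments": {"moves": [[[0,0,0],[0.0005,0,0.01],100],[[0,0,0],[0,0,0.004],100],[[0,0,0],[0,0,0],78],[[0,0,0],[0,0,0],70],[[0,0,0],[0,0,0],66],[[0,0,0],[0,0,0],62],[[0,0,0],[0,0,0],62]], "force": 50}}

```text
time: 10.4
ee_pos: [0.5473, 0.1364, 0.0838]
tcp_rot: [180.0, -0.0, 89.9]
wrist_force: [0.3, 1.0, -0.8]
opening: 0.0533
grasp_force: 9.0
```

Request:
{"name": "servo_tool", "arguments": {"moves": [[[0,0,0],[0,0,-0.001],58],[[0,0,0],[0,0,-0.002],54],[[0,0,0],[0,0,-0.002],50],[[0,0,0],[0,0,-0.002],46],[[0,0,0],[0,0,-0.001],46],[[0,0,0],[0,0,0],46]]}}

```text
time: 11.0
ee_pos: [0.5473, 0.1364, 0.0919]
tcp_rot: [180.0, -0.0, 89.9]
wrist_force: [0.5, 0.1, -0.4]
opening: 0.0397
grasp_force: 11.4
```

Run:
```python
from tip import *
tip("grip")
```

```text
grip [0.5473 0.1364 0.0919] 0.0396630865470316 11.0 [ 0.4692  0.1283 -0.4192]
-0.065 29 [0.204 0.213]; -0.06 46 [0.196 0.201]; -0.055 51 [0.176 0.185]; -0.05 67 [0.172 0.176]; -0.045 59 [0.174 0.177]; -0.04 47 [0.168 0.17 ]; -0.035 92 [0.164 0.168]; -0.03 64 [0.167 0.169]; -0.025 53 [0.157 0.16 ]; -0.02 36 [0.16  0.161]; -0.015 25 [0.192 0.199]; -0.01 21 [0.195 0.199]; -0.005 14 [0.196 0.201]; 0.0 17 [0.198 0.202]; 0.005 15 [0.195 0.199]; 0.01 17 [0.204 0.209]; 0.015 31 [0.192 0.196]; 0.02 57 [0.158 0.159]; 0.025 81 [0.158 0.166]; 0.03 129 [0.164 0.168]; 0.035 115 [0.166 0.169]; 0.04 57 [0.171 0.174]; 0.045 55 [0.17  0.174]; 0.05 55 [0.177 0.18 ]; 0.055 48 [0.189 0.194]; 0.06 40 [0.205 0.207]; 0.065 18 [0.218 0.219];
```

View pics/grip.png

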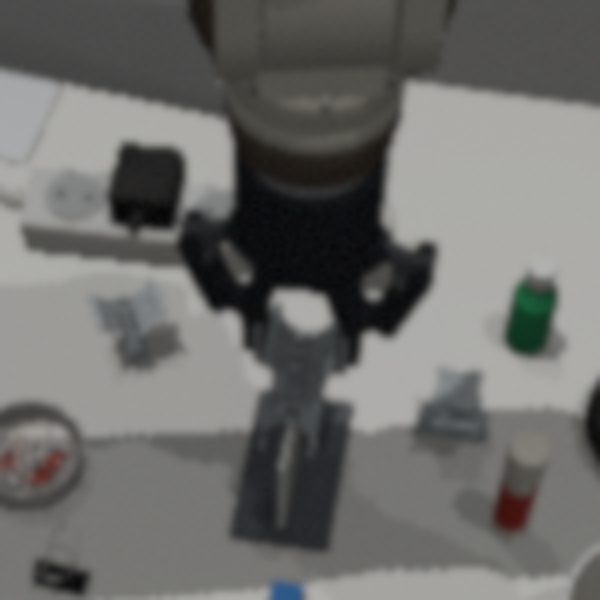

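Request:
{"name": "servo_tool", "arguments": {"moves": [[[0,0,0],[0,0,-0.015],46],[[0,0,0],[0,0,-0.025],46],[[0,0,0],[0,0,-0.03],46],[[0,0,0],[0,0,-0.03],46],[[0,0,0],[-0.02,0.0,0],46],[[0,0,0],[-0.04,0.003,0],46],[[0,0,0],[-0.04,0.003,0],46],[[0,0,0],[-0.04,0.003,0],46],[[0,0,0],[-0.04,0.003,0],46],[[0,0,0],[-0.04,0.002,0],46],[[0,0,0],[-0.04,0.002,0],46],[[0,0,0],[-0.02,0,0],46]]}}

```text
time: 12.25
ee_pos: [0.5625, -0.1466, 0.1927]
tcp_rot: [180.0, 0.0, 89.8]
wrist_force: [-0.5, -0.1, -0.7]
opening: 0.0396
grasp_force: 11.3
```

Request:
{"name": "servo_tool", "arguments": {"moves": [[[0,0,5.3],[0,0,0],46],[[0,0,5.3],[0,0,0],46],[[0,0,5.3],[0,0,0],46],[[0,0,0],[0,0,0],46],[[0,0,0],[0,0,0],46]]}}

```text
time: 12.75
ee_pos: [0.5627, -0.1436, 0.1924]
tcp_rot: [180.0, -0.0, 74.1]
wrist_force: [0.4, 0.2, -1.1]
opening: 0.0393
grasp_force: 11.3
```

```bash
cat > st.py <<'E'
from h import *
np.set_printoptions(precision=4,suppress=True)
e=np.array([.2756,.9613]);n=np.array([.9613,-.2756]);O=np.array([.5632,-.1444])
def look(tag,zmax):
    o=get_obs();p=o["ee_pos"];print(p,o["tcp_rot"],o["opening"],o["time"],o["wrist_force"],"tool in stand",(p[:2]-O)@n,(p[:2]-O)@e)
    im,d=camera("side");P=cloud(d,"side")
    for nm in("clip_hinge","lip_a","roll_a","clip"):
        for r in mark_of(nm,"side")[:4]:
            X=w(r["xyz"],"side")
            if X[1]<.02: print(nm,round(r["score"],2),"stand x,y,z",(X[:2]-O)@n,(X[:2]-O)@e,X[2])
    x=(P[...,:2]-O)@n;y=(P[...,:2]-O)@e;z=P[...,2]
    for lo in np.arange(.07,zmax,.006):
        m=(abs(x)<.06)&(abs(y)<.045)&(z>=lo)&(z<lo+.006)
        if m.sum()>3: print(round(lo,3),m.sum(),"x",np.percentile(x[m],[2,25,50,75,98]),"y",y[m].min(),y[m].max())
    K=calibration("side");q=K["camera_matrix"]@(K["R"]@np.array([O[0],O[1],.13])+K["t"]);u,v=(q[:2]/q[2]).astype(int)
    save(cv2.resize(im[max(v-70,0):v+70,u-70:u+70],(560,560),interpolation=cv2.INTER_CUBIC),tag+".png")
E
python3 -c "
from st import *
look('above',.25)"
```

```text
[ 0.5627 -0.1436  0.1924] [179.9639  -0.0019  74.1369] 0.039322900011758304 12.75 [ 0.3835  0.1712 -1.1287] tool in stand -0.0006610163389485721 0.0005910382308980465
clip_hinge 0.7 stand x,y,z 0.0014524370763135596 -0.0026151138933373503 0.20459532955062804
lip_a 0.69 stand x,y,z 0.01393518127015294 -0.0017919349286746804 0.17427369081714902
lip_a 0.65 stand x,y,z -0.01749574170088891 -0.0026446565270092253 0.17416237547084873
lip_a 0.61 stand x,y,z -0.019192368299999964 0.0007050542124640057 0.17261265160421038
roll_a 0.6 stand x,y,z -0.015301323807431955 0.00497890954413815 0.24280200767376406
roll_a 0.51 stand x,y,z 0.015863072587154962 0.0010211496231216635 0.2371505578456848
clip 0.57 stand x,y,z -0.017819421645558137 -0.002466486436740552 0.17525026055393347
clip 0.28 stand x,y,z 0.12887677362831357 0.2071302177071432 0.00024851807177381723
0.07 113 x [-0.0126  0.0093  0.0108  0.0125  0.0137] y -0.04485668265424985 0.04410363551561614
0.076 23 x [0.0064 0.0068 0.0071 0.0074 0.0135] y -0.040628215151911465 0.03015909868906924
0.082 17 x [0.0066 0.0068 0.007  0.0071 0.0074] y -0
[... 1072 characters left out ...]
1572996296711689
0.208 81 x [-0.0068 -0.0054 -0.0015  0.0016  0.0052] y -0.028607265830084133 0.017380121449095367
0.214 60 x [-0.0086 -0.0075 -0.0067  0.0053  0.0079] y -0.022911130225944657 0.015168448734458623
0.22 54 x [-0.011  -0.0096 -0.0088  0.0075  0.0103] y -0.02170980581070058 0.01171253077564347
0.226 59 x [-0.0209 -0.0118 -0.0105  0.0116  0.0289] y -0.019323326289543502 0.00626889524404936
0.232 43 x [-0.0299 -0.014  -0.0132  0.0203  0.0335] y -0.020647986004568103 0.004570383231066198
0.238 104 x [-0.0311 -0.0173 -0.0142  0.0176  0.0329] y -0.02121435716150305 0.0017692233775072012
0.244 26 x [-0.0243 -0.0189  0.0027  0.0265  0.0337] y -0.01926633993499453 0.00027991748246113384
```

View pics/above.png

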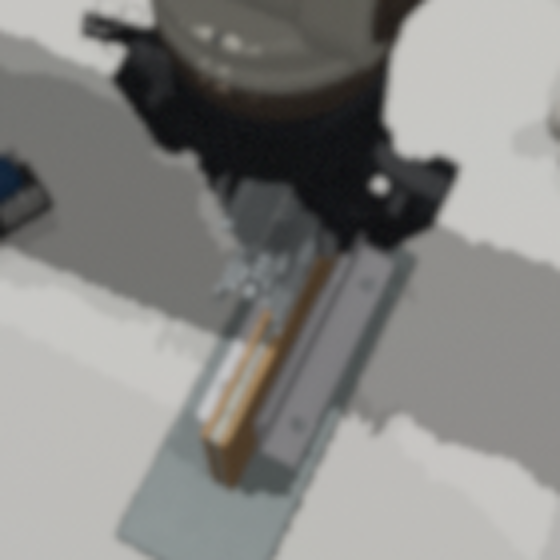

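Request:
{"name": "servo_tool", "arguments": {"moves": [[[0,0,0],[0,0.002,0],46],[[0,0,0],[0,0,0.01],46],[[0,0,0],[0,0,0.015],46],[[0,0,0],[0,0,0.015],46],[[0,0,0],[0,0,0.012],46],[[0,0,0],[0,0,0.01],46],[[0,0,0],[0,0,0.008],46],[[0,0,0],[0,0,0.006],46],[[0,0,0],[0,0,0.003],46],[[0,0,0],[0,0,0.002],46],[[0,0,0],[0,0,0],46],[[0,0,0],[0,0,0],46]]}}

```text
time: 14.2
ee_pos: [0.5647, -0.1442, 0.111]
tcp_rot: [180.0, -0.0, 74.0]
wrist_force: [-1.2, 0.5, -1.0]
opening: 0.0395
grasp_force: 11.3
```

```bash
python3 -c "
from st import *
look('down',.17)"
```

```text
[ 0.5647 -0.1442  0.111 ] [179.9694  -0.0009  73.9816] 0.03952237607365528 14.2 [-1.2263  0.4539 -0.9533] tool in stand 0.001426240213880131 0.0005685115244772629
clip_hinge 0.93 stand x,y,z 0.0025018011292805334 -0.0025513645609748343 0.1246864137168098
lip_a 0.77 stand x,y,z -0.014800322786036864 -0.002496806658495242 0.09276229412044557
lip_a 0.62 stand x,y,z 0.019505425589892437 -0.0029148981131143733 0.08981895119450989
roll_a 0.58 stand x,y,z -0.01600410773531739 0.003192202801803425 0.1614247137318326
roll_a 0.48 stand x,y,z 0.01753775857903104 -0.0006538113889667439 0.15642552932271125
clip 0.76 stand x,y,z -0.01243409851245625 -0.0025964795766375607 0.09353775884280667
0.07 25 x [-0.0126  0.0069  0.0105  0.0125  0.0135] y -0.044424328314442735 0.008051437326270807
0.076 7 x [0.0064 0.0065 0.0067 0.0068 0.0112] y -0.04229198177249494 -0.023430207529919034
0.082 4 x [0.0066 0.0066 0.0066 0.0067 0.0068] y -0.04466020042199026 -0.027364207826616964
0.088 17 x [0.0064 0.0067 0.0149 0.0156 0.0158] y -0.04396960280267551 0.004458775618059362
0.094 17 x [-0.0068  0.0067  0.0147  0.0
[... 526 characters left out ...]
2347946509535987
0.13 35 x [-0.006  -0.0045 -0.0036  0.0061  0.0075] y -0.028296178410350578 0.0073001165483094
0.136 42 x [-0.0076 -0.0063 -0.0054  0.0087  0.011 ] y -0.022261111707102054 0.005986212369379328
0.142 41 x [-0.0098 -0.0082  0.0103  0.0124  0.0278] y -0.02279159357114707 0.000661327562753269
0.148 35 x [-0.0238 -0.0108 -0.0096  0.0157  0.0342] y -0.019043189286899465 -0.0009662768657410599
0.154 45 x [-0.0294 -0.0126  0.0183  0.0222  0.0357] y -0.021348580592895315 0.00219103369315955
0.16 50 x [-0.0233 -0.0157 -0.0128  0.0199  0.0352] y -0.021039600714294303 -0.0027552786278500657
0.166 9 x [-0.0207 -0.0175  0.0233  0.0273  0.0341] y -0.010292427476953341 -0.006161246509986431
```

View pics/down.png

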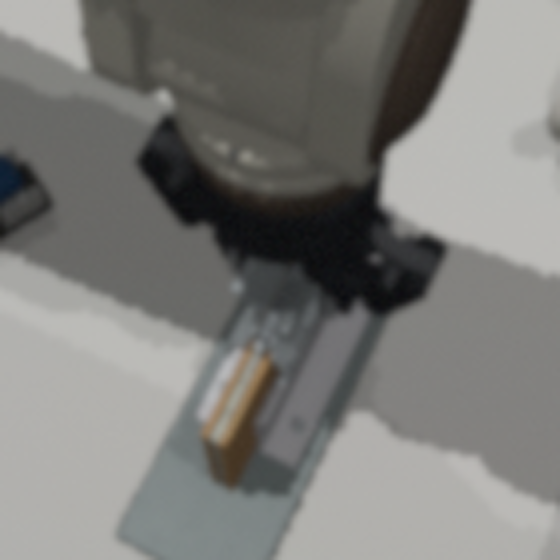

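```bash
python3 -c "
from workcell import *
print(job_done())"
```

```text
the job is handed in; nothing more can be done
None
```

I handed the job in at about 14 s: the boards are flush against the stop, and the arm holds the big clip wide open (about 40 mm over the rolls) astride the middle of their top edge. By the last side-camera readings its lips are about 20 mm down, and it touches neither boards nor stand.

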